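# Click the swivel vise round to 45 degrees

## Robot

A 6-joint arm with a two-finger parallel gripper is mounted at the origin on the work surface. World frame = base frame: x ahead of the robot, y to its left, z up, the work surface at z = 0. Lengths are in m, angles in degrees, forces in N, time in s.
With the tool pointing down it reaches from about 0.15 to 0.775 m from the base axis. Payload 6.1 kg.
Tool frame: the origin (TCP) lies midway between the tips of the shut fingers; the grasp point (between the pads) lies 19 mm behind it; y points along the fingers, z is the direction in which the jaws open and shut, and the axes are right-handed (so a half turn about y gives the same grasp; the last joint's range is limited). The gripper opens to 85 mm and grips with 20 to 120 N. Pads are 22 mm wide; open, the fingers measure 114 mm over their backs; the gripper's body (76 mm by 85 mm) begins 54 mm behind the grasp point. The pads swing forward as they close: fully open they stand 13 mm farther back than shut.
Start: joints at [-76.146, 7.208, -2.269, 80.523, 0, 90], TCP at [0.126, -0.51, 0.206] pointing down, gripper open.
Joint ranges: [-155.77, 155.77], [-54.66, 111.73], [-72.52, 77.12], [-102.08, 115.82], [-83.92, 84.16], [-180, 180]. Speed limits (degrees/s): [136.94, 136.94, 172.46, 180, 180, 180].

## Interface

Orientations are given as [roll, pitch, yaw] about the fixed x, y, z axes, in that order (R = Rz(yaw) Ry(pitch) Rx(roll)).
In Python, from cell import get_obs, capture, sign_off gives the robot as it stands.
- The arm moves only by the tool jog_arm, never from a script. Its arguments are lists of equal length, an entry for each row: "grip": the opening in per cent of the stroke, from 0 (shut) to 100 (fully open); "offset": the shift along the tool's x, y, z in cm, a list of three; "twist": the turn about the tool's y in degrees. In form: {"grip": [grip, ...], "offset": [[x, y, z], ...], "twist": [twist, ...]}. A call has 1 to 10 rows; each row shifts and turns the commanded pose from where the row before left it, along the tool's axes as they then stand; what a row does not reach is not made up. A row lasts 1/12 s, in which the tool goes at most 41.7 mm and 7.16 degrees, less where a joint would pass 70% of its speed; a pose out of reach is approached as far as the arm can. A call is refused whole if a number of a shift passes 4.17 or a number of a turn 7.16, either way. A call with a gripper value outside its range is refused whole. The fingers move at their own pace and stop on an object; "grip_force" is the grip in N (left out, the last holds). Time passes only in rows, so rows that do not move let the fingers close. It gives the time, the measured TCP pose, the force and the opening at its end, in the units of the state.
- get_obs(): the state, without advancing time (a new reading comes with each control period).
- capture(name): name is "side" or "top"; returns a dict with "image" (400x640x3 uint8, red, green, blue), "vertical_fov" (degrees; the focal length in pixels is half the picture's height over the tangent of half this angle, whatever the lens; pixels are square), "cx", "cy" (the principal point, pixels), "k1" (the pictures are not rectified: a ray, as slopes to the right and down, at radius r is drawn at 1 + k1 r^2 times it, then the intrinsics apply), "R" (3x3) and "t" (3): a world point X has camera coordinates R X + t. Camera axes: x right, y down, z forward; pixel columns grow to the right and rows downward; lengths in m; the calibration is good to about 2 mm. A picture is of the moment at which its call begins. There is no depth.
- sign_off(): hands the job in, once; it reports no verdict.
The state is a dict: "t": time; "joint_positions": joint angles; "qvel": joint speeds; "effort": joint torques, N m; "position": TCP position; "tcp_rot": TCP orientation; "wrist_force": force on the tool from outside, world axes, zero at the start; "moment": the same for the moment, N m; "opening": finger opening in m.
Only numpy, scipy, OpenCV 4.12 (cv2) and the standard library are available. Lean on these libraries where they do the work, as an engineer would, in place of code of your own. Each camera call takes 0.05 s, during which the arm holds its last target.

## Task

Two swivel-base vises stand on the joiner's bench. Turn the one that holds the long notched rail anticlockwise (seen from above) until it clicks in at 45 degrees, the second mark anticlockwise of the long zero mark on its base, so that the mitre can be marked. Let go and leave the other vise, with the short offcut, as it is set.

Things in the scene. Friction and masses are not known exactly. Their poses are not given: they have to be found in the camera images.
- swivel (a joint): Angle (rad) of the vise holding the long rail: 0 = pointer at the base's long zero mark, growing anticlockwise seen from above, about a vertical axis; stops at +-1.6. It clicks into a rest every 22.5 degrees (0.393); 45 degrees = 0.785. Starts at -0.393, 0 or 0.393. Passing a click takes about 0.25 N m; let go between clicks, it snaps to the nearest.
- rail_vise: Round steel base of that vise, 168 mm across, 18 mm high, bolted down; origin under its centre on the bench, z up along the swivel axis, x towards the long white zero mark (roughly away from the robot). Short white marks on the rim every 22.5 degrees, one per click; a brass pointer on the turning head shows the setting.
- rail_grip (a point): Point on the swivel axis in the oak rail, 22 mm under its top, 28 mm above the jaws (90 mm along it, 72 across), 130 above the bench. Turns with the head: y along the rail, x across, z up. Rail 24 mm thick, 240 long, clamped fast; a notch 24 wide, 22 deep in its top 65 mm to each side; plain between, to pinch from above. Screw handle reaches 112 mm to -x, 50-74 above the bench.
- offcut_end (a point): End of the short oak offcut (24 mm thick, 70 long, top 152 above the bench) held in the other, otherwise equal vise, not to be turned. The point is 35 mm from that vise's swivel axis, 130 above the bench; y points along the offcut, out of this end, so the axis is 35 mm back along -y. Either vise may stand left or right.
Mind the look-alikes: they are no part of the job. Leave any red look-alike of the rail_vise alone.

How it is judged:
By the outcome, as a careful person would: the job done as asked, in the order asked, and still so for the second after the job is handed in, with the robot touching nothing.
It also fails if it takes over 32 s, if anything falls off the work surface, if the arm or the gripper's body presses on something with over 40 N, if the wrist force passes 120 N, or if a joint passes its speed limit or range.

## Working session

There is one attempt and no reset: what is moved stays moved. The work goes in short steps, Python scripts to look and compute and a tool call to move; the robot and the scene stay as the last step left them, time stands still between calls to the robot, and variables do not carry over. Pictures are saved under pics/ and viewed, and the job is handed in when it is done.

Besides the shell and the picture viewer there is one more tool, called by a JSON object that holds its "op" and its "data", one argument or row to a line. jog_arm: Moves the arm, as the interface text tells. Its arguments: {"type":"object","properties":{"grip":{"type":"array","items":{"type":"number"}},"offset":{"type":"array","items":{"type":"array","items":{"type":"number"}}},"twist":{"type":"array","items":{"type":"number"}},"grip_force":{"type":"number"}},"required":["grip","offset","twist"]}

```bash
mkdir -p pics
python3 - <<'E'
from cell import get_obs, capture
import cv2,pickle
o=get_obs();print(o)
for n in("top","side"):
    c=capture(n);pickle.dump(c,open(n+"0.pkl","wb"));cv2.imwrite(f"pics/{n}0.png",c["image"][:,:,::-1]);print({k:v for k,v in c.items() if k!="image"})
E
```

```text
{'t': 0.0, 'joint_positions': array([-7.61466210e+01,  7.24138653e+00, -2.32914281e+00,  8.05238193e+01,
       -1.42231048e-03,  9.00001069e+01]), 'qvel': array([0.046479  , 0.02032216, 0.04360351, 0.05151518, 0.06287573,
       0.15099471]), 'effort': array([-1.03487835e-04, -4.35912108e+01,  3.52926278e+01,  1.71899510e-02,
       -3.46530442e-06, -7.24134885e-07]), 'position': array([ 0.12558436, -0.50927271,  0.20480557]), 'tcp_rot': array([-9.00943487e+01, -1.42248463e-03, -1.66146726e+02]), 'wrist_force': array([ 0.89595363, -0.74467836,  0.03175126]), 'moment': array([-0.03072551,  0.02470599,  0.01035883]), 'opening': 0.08537684633981436}
{'vertical_fov': 53.54094902201848, 'cx': 318.27225507936413, 'cy': 201.25313128893862, 'k1': -0.045344789342152025, 'R': array([[ 0.02113689, -0.99920327,  0.03385345],
       [-0.98602477, -0.02643107, -0.16448879],
       [ 0.16525252, -0.02990355, -0.98579784]]), 't': array([-0.01117354,  0.47789698,  0.83612945])}
{'vertical_fov': 56.41009259868614, 'cx': 326.8307852379884, 'cy': 199.61803067214703, 'k1': -0.04080005786921569, 'R': array([[-0.94857957,  0.31627085, -0.01302116],
       [ 0.24102546,  0.69500974, -0.6773981 ],
       [-0.20519144, -0.64570443, -0.73550137]]), 't': array([ 0.44803248, -0.04641231,  0.9362693 ])}
```

View pics/top0.png

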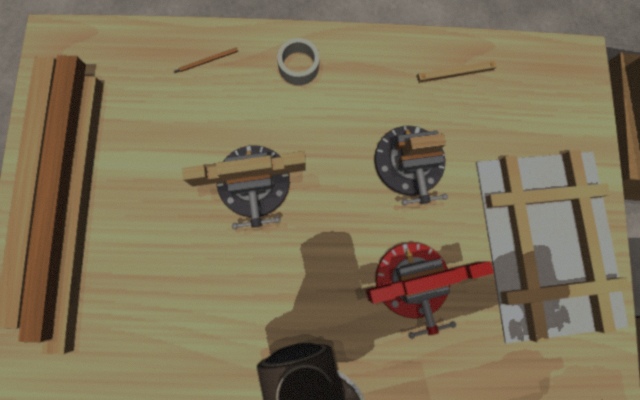

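View pics/side0.png

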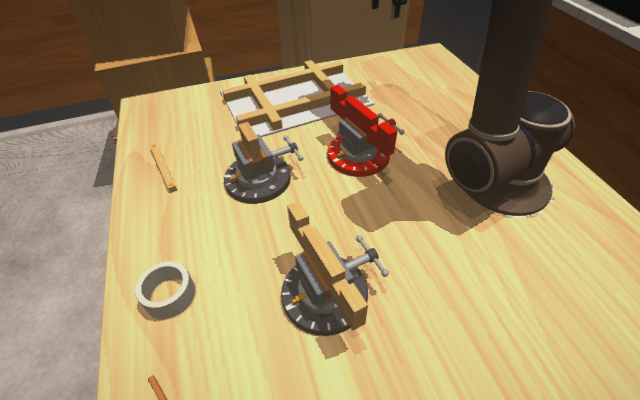

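Candidates in the top view are three vises: a dark one at (253,180) with the long notched oak rail, a dark one at (410,160) with the short offcut, and a red one at (412,280), which is the look-alike. The first fits the description. I'll confirm it in an enlarged crop.

```bash
cat > h.py <<'E'
import numpy as np,cv2
def K(c):
    f=200/np.tan(np.radians(c["vertical_fov"]/2));return np.array([[f,0,c["cx"]],[0,f,c["cy"]],[0,0,1.]]),np.array([c["k1"],0,0,0,0.])
def ray(c,uv,z):
    k,d=K(c);p=cv2.undistortPoints(np.array([[uv]],float),k,d)[0,0]
    R=np.array(c["R"]);C=-R.T@c["t"];v=R.T@np.array([p[0],p[1],1]);return C+v*(z-C[2])/v[2]
def proj(c,X):
    k,d=K(c);return cv2.projectPoints(np.array(X,float).reshape(-1,1,3),cv2.Rodrigues(np.array(c["R"]))[0],np.array(c["t"]),k,d)[0][:,0]
E
python3 - <<'E'
import pickle,cv2
for n,(x,y,w,h) in {"top":(170,130,150,112),"side":(260,190,150,150)}.items():
    c=pickle.load(open(n+"0.pkl","rb"));m=c["image"][y:y+h,x:x+w,::-1];s=5 if n=="top" else 4
    m=cv2.resize(m,None,fx=s,fy=s,interpolation=cv2.INTER_CUBIC);cv2.imwrite(f"pics/{n}0c.png",m)
E
```

```text
(no output)
```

View pics/top0c.png

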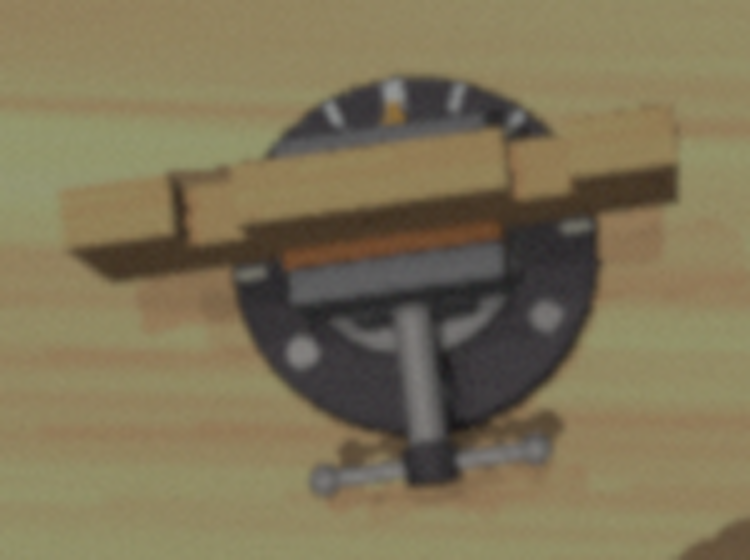

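View pics/side0c.png

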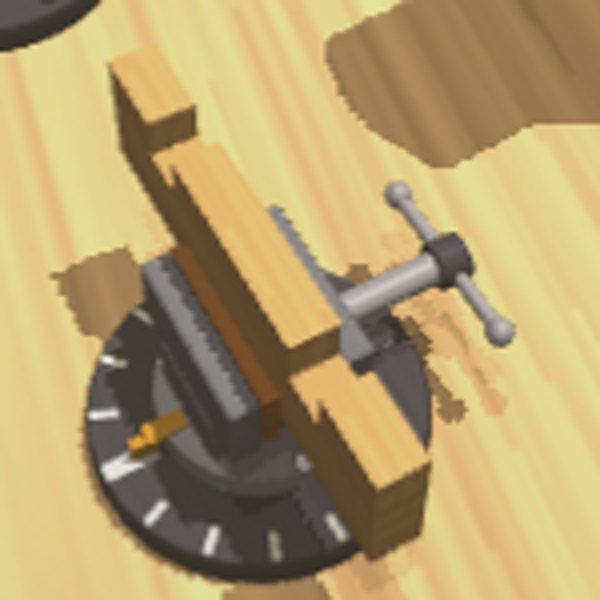

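Confirmed: the crop shows the dark base with the long two-notch oak rail (crop ends at about (65,220) and (678,135)). The brass pointer at (395,113) lies on the long white mark at (393,95), so it appears to start at 0.

Run:
```python
import pickle,numpy as np
from h import *
c=pickle.load(open("top0.pkl","rb"));s=pickle.load(open("side0.pkl","rb"))
T=lambda u,v,z:ray(c,(170+(u+.5)/5-.5,130+(v+.5)/5-.5),z)
S=lambda u,v,z:ray(s,(260+(u+.5)/4-.5,190+(v+.5)/4-.5),z)
print("base",T(418,255,.018),"side",S(261,425,.018))
l=(T(60,190,.152)+T(72,250,.152))/2;r=(T(678,105,.152)+T(680,165,.152))/2
print("rail",l,r,(l+r)/2,np.linalg.norm(l-r),np.degrees(np.arctan2(*(l-r)[[1,0]])))
a=(S(110,62,.152)+S(150,45,.152))/2
l=(S(375,490,.152)+S(430,462,.152))/2;r=(S(110,64,.152)+S(150,45,.152))/2
print("rail side",l,r,(l+r)/2,np.linalg.norm(l-r),np.degrees(np.arctan2(*(l-r)[[1,0]])))
b=T(418,255,.018)
for n,p in(("mark",T(393,92,.018)),("left mark",T(250,273,.018)),("right",T(576,227,.018)),("ptr",T(395,115,.022)),("Smark",S(120,468,.018)),("Sptr",S(140,443,.022))):
  print(n,np.degrees(np.arctan2(*(p-b)[[1,0]])))
# offcut
print("other base",ray(c,(409.5,160.5),.018),"red",ray(c,(412.5,280),.018))
```

```text
base [0.52533668 0.14870852 0.018     ] side [0.53068846 0.16402919 0.018     ]
rail [0.50640252 0.26674874 0.152     ] [0.54719773 0.03076953 0.152     ] [0.52680013 0.14875914 0.152     ] 0.23947950536759044 99.80813991192547
rail side [0.5081457  0.26931419 0.152     ] [0.5492422  0.03408819 0.152     ] [0.52869395 0.15170119 0.152     ] 0.23878901409793768 99.91016235516418
mark 11.305340043612377
left mark 97.86366884753937
right -78.04816362423783
ptr 11.576961668756354
Smark 11.501103509007592
Sptr 7.220166637281418
other base [ 0.58363544 -0.2109825   0.018     ] red [ 0.31013427 -0.21331195  0.018     ]
```

{"op": "jog_arm", "data": {
  "grip": [100,100,100,100,100,100,100,100,100,100],
  "offset": [
    [0,-0.3,0],
    [0,-0.3,0],
    [0,-0.3,0],
    [0,-0.3,0],
    [0,-0.3,0],
    [0,-0.3,0],
    [0,-0.3,0],
    [0,-0.3,0],
    [0,-0.3,0],
    [0,-0.3,0]
  ],
  "twist": [-7.1,-7.1,-7.1,-7.1,-7.1,-7.1,-7.1,-7.1,-7.1,-7.1]
}}

```text
t: 0.93
position: [0.1256, -0.5095, 0.2353]
tcp_rot: [-90.0, 0.1, -94.8]
wrist_force: [0.1, -0.1, 0.1]
opening: 0.0853
```

{"op": "jog_arm", "data": {
  "grip": [100,100,100],
  "offset": [
    [0,0,0],
    [0,0,0],
    [0,0,0]
  ],
  "twist": [-7.1,-7.1,-0.9]
}}

```text
t: 1.18
position: [0.1257, -0.5095, 0.2352]
tcp_rot: [-90.0, 0.0, -79.8]
wrist_force: [-0.0, 0.0, -0.2]
opening: 0.0853
```

```bash
cat > go.py <<'E'
import sys,numpy as np
from cell import get_obs
from scipy.spatial.transform import Rotation as Ro
o=get_obs();R=Ro.from_euler("xyz",o["tcp_rot"],degrees=True)
t=np.array([float(a) for a in sys.argv[1:4]])
print(o["t"],o["position"],o["tcp_rot"],o["joint_positions"].round(1),o["wrist_force"].round(1),o["moment"].round(2),o["opening"]);print("tool cm",100*R.inv().apply(t-o["position"]))
E
python3 go.py .5275 .150 .236
```

```text
1.1833 [ 0.12567102 -0.50952991  0.23522228] [-9.00038556e+01  4.55713929e-02 -7.98404611e+01] [-76.1   7.4   1.6  84.3  -0.    3.7] [-0.   0.  -0.2] [ 0.01 -0.01 -0.03] 0.08525094002444177
tool cm [-5.78310711e+01 -3.52195622e-02  5.11862717e+01]
```

{"op": "jog_arm", "data": {
  "grip": [100,100,100,100,100,100,100,100,100,100],
  "offset": [
    [-2.89,0,2.56],
    [-2.89,0,2.56],
    [-2.89,0,2.56],
    [-2.89,0,2.56],
    [-2.89,0,2.56],
    [-2.89,0,2.56],
    [-2.89,0,2.56],
    [-2.89,0,2.56],
    [-2.89,0,2.56],
    [-2.89,0,2.56]
  ],
  "twist": [0,0,0,0,0,0,0,0,0,0]
}}

```text
t: 2.02
position: [0.3282, -0.179, 0.2356]
tcp_rot: [-90.0, -0.0, -80.3]
wrist_force: [0.8, -0.5, -0.0]
opening: 0.0853
```

{"op": "jog_arm", "data": {
  "grip": [100,100,100,100,100,100,100,100,100,100],
  "offset": [
    [-2.89,0,2.56],
    [-2.89,0,2.56],
    [-2.89,0,2.56],
    [-2.89,0,2.56],
    [-2.89,0,2.56],
    [-2.89,0,2.56],
    [-2.89,0,2.56],
    [-2.89,0,2.56],
    [-2.89,0,2.56],
    [0,0,0]
  ],
  "twist": [0,0,0,0,0,0,0,0,0,0]
}}

```text
t: 2.85
position: [0.5123, 0.1201, 0.2336]
tcp_rot: [-90.1, 0.1, -79.9]
wrist_force: [-2.3, -0.8, -0.8]
opening: 0.0854
```

```bash
python3 go.py .5275 .150 .18
python3 - <<'E'
from cell import capture
import cv2,pickle
for n in("top","side"):
    c=capture(n);pickle.dump(c,open(n+"1.pkl","wb"));cv2.imwrite(f"pics/{n}1.png",c["image"][:,:,::-1])
E
```

```text
2.85 [0.51229065 0.12010572 0.23362275] [-9.00572039e+01  8.94545536e-02 -7.99470868e+01] [13.1  7.5  1.6 84.1  0.1 93.1] [-2.3 -0.8 -0.8] [-0.09  0.05 -0.  ] 0.08535296751198776
tool cm [-2.66966573  5.36443101  2.02476787]
```

View pics/side1.png

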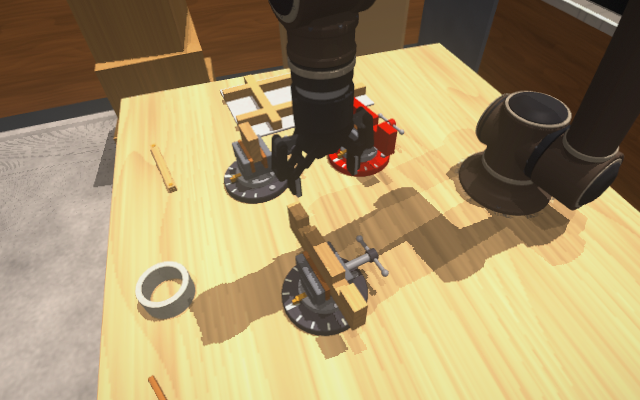

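{"op": "jog_arm", "data": {
  "grip": [100,100,100,100],
  "offset": [
    [-1.33,1.3,1.0],
    [-1.33,1.3,1.0],
    [0,1.3,0],
    [0,0,0]
  ],
  "twist": [0,0,0,0]
}}

```text
t: 3.28
position: [0.5236, 0.1445, 0.1934]
tcp_rot: [-90.3, -0.0, -80.1]
wrist_force: [-0.1, -0.5, -0.4]
opening: 0.0852
```

```bash
python3 go.py .5275 .150 .114
python3 - <<'E'
from cell import capture
import cv2,pickle
for n in("top","side"):
    c=capture(n);pickle.dump(c,open(n+"2.pkl","wb"));cv2.imwrite(f"pics/{n}2.png",cv2.resize(c["image"][100:300,170:420,::-1] if n=="top" else c["image"][60:350,200:480,::-1],None,fx=2,fy=2))
E
```

```text
3.2833 [0.52363962 0.14445702 0.19338206] [-9.02737311e+01 -2.93580161e-02 -8.01158861e+01] [15.4  9.4 -1.2 79.6 -0.  95.5] [-0.1 -0.5 -0.4] [ 0.04 -0.    0.01] 0.0851571866088487
tool cm [-0.48387241  7.93559683  0.51337459]
```

View pics/side2.png

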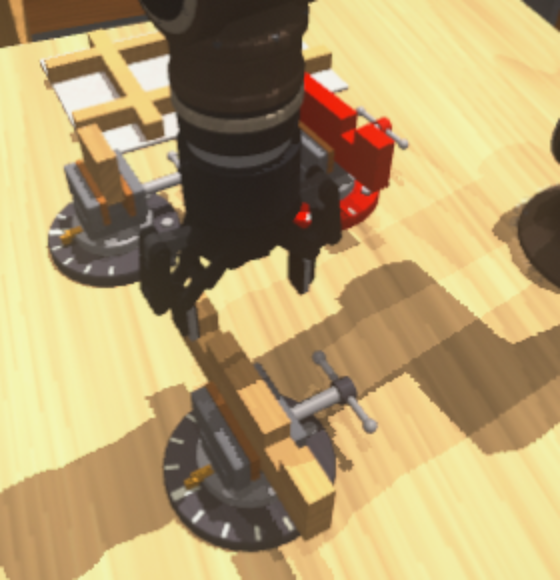

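View pics/top2.png

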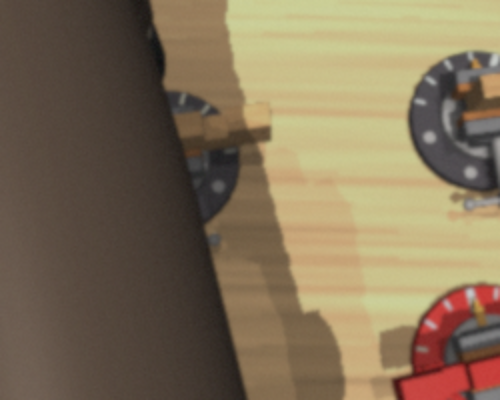

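Run:
```python
import pickle
from h import *
c=pickle.load(open("side2.pkl","rb"))
print(proj(c,[[.5236,.1445,.193],[.5236,.1445,.152],[.5275,.15,.152]]))
```

```text
[[323.40415389 230.6952334 ]
 [323.88992655 245.77747485]
 [322.69031606 248.96290403]]
```

Run:
```python
import pickle
from h import *
c=pickle.load(open("side2.pkl","rb"));im=c["image"][:,:,::-1].copy()
m=cv2.resize(im[180:320,260:400],None,fx=4,fy=4,interpolation=cv2.INTER_CUBIC)
a=np.radians(10)
d=np.array([np.cos(a),np.sin(a),0]);P=np.array([.5236,.1445,.206])
for p in proj(c,[P,P+.0425*d,P-.0425*d,[.5275,.15,.152]]):
    cv2.circle(m,tuple(int(v) for v in (p-[260,180])*4),4,(255,0,255),-1)
cv2.imwrite("pics/s2z.png",m)
```

```text
(no output)
```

View pics/s2z.png

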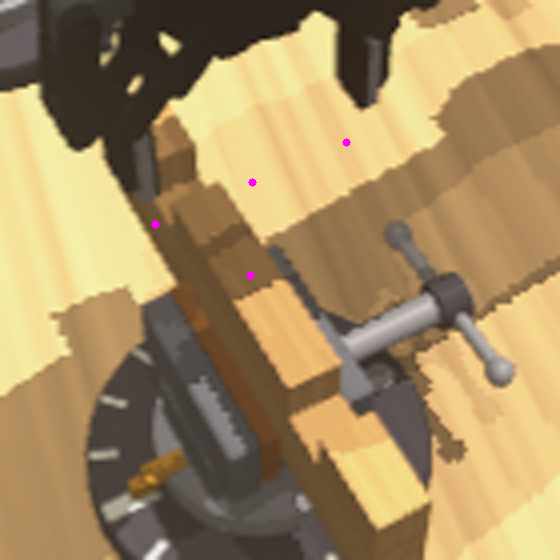

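{"op": "jog_arm", "data": {
  "grip": [50,50,50,50,50,50],
  "offset": [
    [-0.48,0,0.5],
    [0,0,0],
    [0,0,0],
    [0,0,0],
    [0,0,0],
    [0,0,0]
  ],
  "twist": [0,0,0,0,0,0]
}}

```text
t: 3.88
position: [0.5291, 0.1504, 0.1969]
tcp_rot: [-90.0, 0.0, -80.1]
wrist_force: [-0.6, 0.0, -0.0]
opening: 0.0426
```

```bash
cat > view.py <<'E'
import pickle,sys
from h import *
from cell import capture,get_obs
o=get_obs();c=capture("side");pickle.dump(c,open(sys.argv[1]+".pkl","wb"));im=c["image"][:,:,::-1].copy()
m=cv2.resize(im[180:320,260:400],None,fx=4,fy=4,interpolation=cv2.INTER_CUBIC)
a=np.radians(o["tcp_rot"][2]+90)
d=np.array([np.cos(a),np.sin(a),0]);P=o["position"];h=o["opening"]/2
print(P,o["opening"],o["wrist_force"].round(1))
for p in proj(c,[P,P+h*d,P-h*d,[.5275,.15,.152]]):
    cv2.circle(m,tuple(int(v) for v in (p-[260,180])*4),3,(255,0,255),-1)
cv2.imwrite(f"pics/{sys.argv[1]}.png",m)
E
python3 view.py s3;python3 go.py .5275 .150 .114
```

```text
[0.52908497 0.15035924 0.19685584] 0.042632770973768164 [-0.6  0.  -0. ]
3.9333 [0.529077   0.15035959 0.1967245 ] [-8.99906303e+01 -1.25122845e-03 -8.00542427e+01] [15.9  9.9 -0.2 79.9 -0.  95.9] [ 1.2 -0.6 -0.4] [0.03 0.04 0.  ] 0.04280367625155361
tool cm [ 8.00088719e-03  8.27242388e+00 -1.62893447e-01]
```

View pics/s3.png

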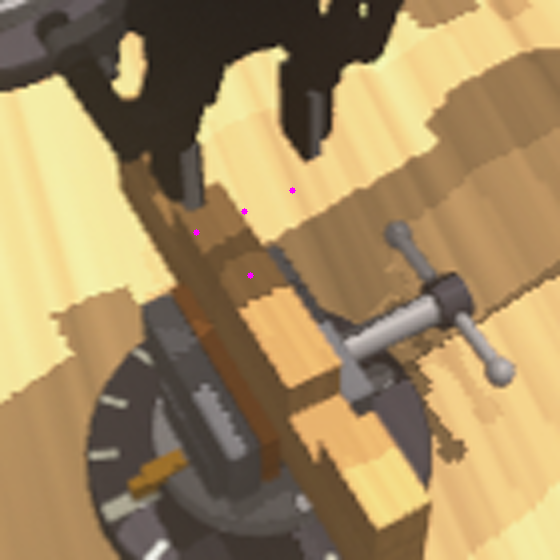

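{"op": "jog_arm", "data": {
  "grip": [75,75,75,75,75,75],
  "offset": [
    [0,0,-0.15],
    [0,1.3,0],
    [0,1.3,0],
    [0,1.3,0],
    [0,1.3,0],
    [0,0,0]
  ],
  "twist": [0,0,0,0,0,0]
}}

```text
t: 4.43
position: [0.5261, 0.1498, 0.1421]
tcp_rot: [-90.2, -0.0, -80.0]
wrist_force: [-0.4, 0.2, -0.2]
opening: 0.0639
```

```bash
python3 view.py s4;python3 go.py .5275 .150 .114
```

```text
[0.52609362 0.14975759 0.14205011] 0.06394947327447727 [-0.4  0.2 -0.2]
4.4833 [0.52654608 0.14989268 0.14345915] [-9.01530959e+01 -1.60229475e-02 -8.00482778e+01] [15.9 10.1 -6.6 73.4 -0.  95.9] [-0.3 -0.5  1.1] [ 0.03 -0.09 -0.01] 0.06408198185667478
tool cm [0.00509101 2.94565011 0.10368218]
```

View pics/s4.png

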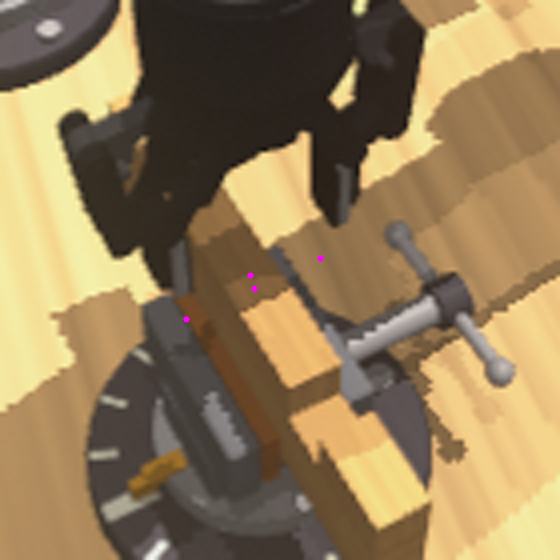

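{"op": "jog_arm", "data": {
  "grip": [75,75,75,75],
  "offset": [
    [0,1.0,0.05],
    [0,1.0,0.05],
    [0,0.8,0],
    [0,0,0]
  ],
  "twist": [0,0,0,0]
}}

```text
t: 4.82
position: [0.5276, 0.1501, 0.1146]
tcp_rot: [-90.2, -0.0, -80.0]
wrist_force: [0.3, 0.3, -0.3]
opening: 0.0641
```

```bash
python3 view.py s5;python3 go.py .5275 .150 .114
```

```text
[0.5276079  0.15009327 0.11457002] 0.06412329204314955 [ 0.3  0.3 -0.3]
4.8667 [0.52785311 0.1501378  0.11544471] [-9.01173632e+01 -1.23403812e-02 -8.00458422e+01] [15.9 10.7 -9.5 69.9 -0.  95.9] [ 0.6 -0.4 -0. ] [0.01 0.   0.05] 0.06416845780291605
tool cm [ 0.00743762  0.14454887 -0.0368658 ]
```

View pics/s5.png

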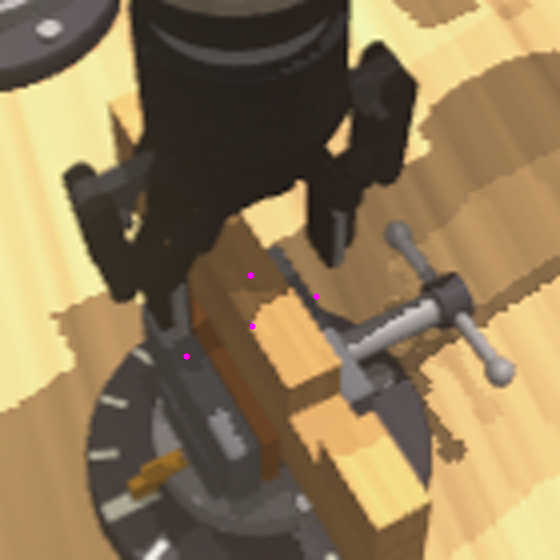

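{"op": "jog_arm", "data": {
  "grip": [0,0,0,0,0,0,0,0],
  "offset": [
    [0,0.2,0],
    [0,0,0],
    [0,0,0],
    [0,0,0],
    [0,0,0],
    [0,0,0],
    [0,0,0],
    [0,0,0]
  ],
  "twist": [0,0,0,0,0,0,0,0],
  "grip_force": 80
}}

```text
t: 5.53
position: [0.5275, 0.1502, 0.1154]
tcp_rot: [-90.1, 0.0, -80.0]
wrist_force: [-4.6, -0.8, 5.7]
opening: 0.0215
```

```bash
python3 view.py s6;python3 go.py .5275 .150 .114
```

```text
[0.52748439 0.15018775 0.11542102] 0.02152898432164938 [-4.6 -0.8  5.7]
5.5833 [0.52752052 0.15019065 0.11539415] [-9.00703699e+01  8.56657193e-03 -8.00408952e+01] [15.9 10.6 -9.6 69.9  0.  95.9] [-5.7 -1.4  5.8] [-0.26  1.2   0.04] 0.021570757011872277
tool cm [ 0.01844362  0.13941855 -0.00514685]
```

View pics/s6.png

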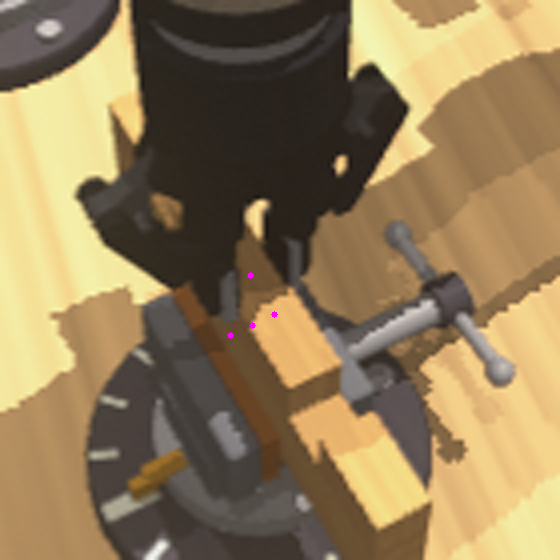

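The rail is gripped at its middle with low forces. The finger pads are on either side of the plain section near (230,290) and (293,265). Next I turn it anticlockwise, which is a negative twist because tool y points down.

{"op": "jog_arm", "data": {
  "grip": [0,0,0,0,0,0,0,0],
  "offset": [
    [0,0,0],
    [0,0,0],
    [0,0,0],
    [0,0,0],
    [0,0,0],
    [0,0,0],
    [0,0,0],
    [0,0,0]
  ],
  "twist": [-3,-3,-3,-3,-3,-3,-3,-3]
}}

```text
t: 6.25
position: [0.5278, 0.1503, 0.1154]
tcp_rot: [-90.0, 0.0, -55.9]
wrist_force: [-4.1, -1.2, 5.2]
opening: 0.0215
```

```bash
python3 view.py s7;python3 go.py .5275 .150 .114
```

```text
[0.52784836 0.15030177 0.11541422] 0.0215227585283439 [-4.1 -1.2  5.2]
6.3 [0.52781326 0.15033682 0.11539703] [-9.00270156e+01  3.00856638e-02 -5.57632754e+01] [15.9 10.6 -9.6 69.8  0.  71.7] [-4.7 -0.4  6.2] [-0.23  1.16 -0.04] 0.02157058152418406
tool cm [ 0.0102945   0.13971902 -0.04478146]
```

View pics/s7.png

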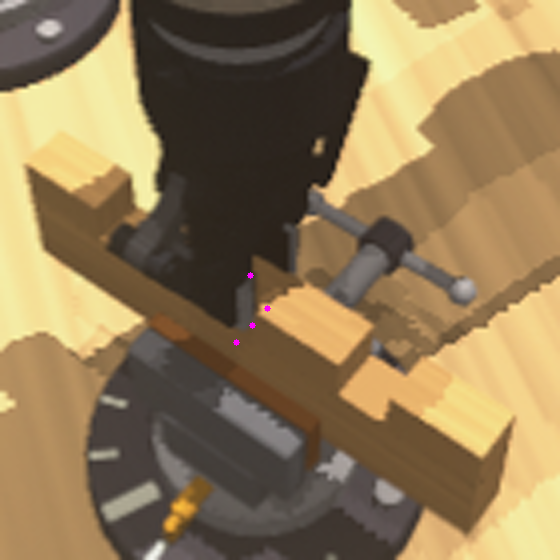

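{"op": "jog_arm", "data": {
  "grip": [0,0,0,0,0,0,0,0,0,0],
  "offset": [
    [0,0,0],
    [0,0,0],
    [0,0,0],
    [0,0,0],
    [0,0,0],
    [0,0,0],
    [0,0,0],
    [0,0,0],
    [0,0,0],
    [0,0,0]
  ],
  "twist": [-3,-3,-3,-3,-3,-3,-3,0,0,0]
}}

```text
t: 7.13
position: [0.528, 0.1505, 0.1154]
tcp_rot: [-90.0, 0.0, -35.1]
wrist_force: [-4.4, 0.4, 5.0]
opening: 0.0216
```

```bash
python3 view.py s8;python3 go.py .5275 .150 .114
```

```text
[0.52804752 0.15053879 0.11539958] 0.021621434710139678 [-4.4  0.4  5. ]
7.1833 [0.52805196 0.15052191 0.11540598] [-8.99887343e+01  2.86818520e-02 -3.50845310e+01] [15.9 10.6 -9.6 69.8  0.  51. ] [-3.6 -0.5  6. ] [-0.04  0.9   0.  ] 0.02145017114573314
tool cm [-0.0150987   0.14059056 -0.07446165]
```

View pics/s8.png

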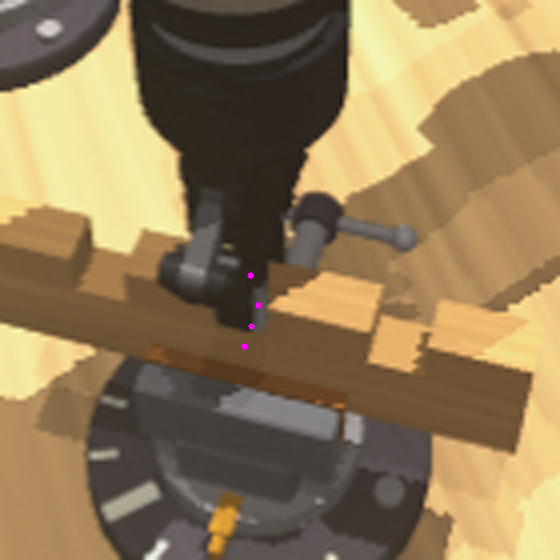

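{"op": "jog_arm", "data": {
  "grip": [70,70,70,70,70,70],
  "offset": [
    [0,0,0],
    [0,0,0],
    [0,0,0],
    [0,0,0],
    [0,0,0],
    [0,0,0]
  ],
  "twist": [0,0,0,0,0,0]
}}

```text
t: 7.68
position: [0.5287, 0.1503, 0.1146]
tcp_rot: [-90.0, -0.0, -35.1]
wrist_force: [-0.0, -0.3, 1.3]
opening: 0.0597
```

{"op": "jog_arm", "data": {
  "grip": [70,70,70,70,70,70,70,70,70],
  "offset": [
    [0,-1,0],
    [0,-2,0],
    [0,-2,0],
    [0,-2,0],
    [0,-2,0],
    [0,-2,0],
    [0,-2,0],
    [0,-1,0],
    [0,0,0]
  ],
  "twist": [0,0,0,0,0,0,0,0,0]
}}

```text
t: 8.43
position: [0.5296, 0.1506, 0.2576]
tcp_rot: [-89.8, -0.2, -35.0]
wrist_force: [0.1, -0.2, -0.3]
opening: 0.0599
```

```bash
python3 go.py .3 -.05 .26
```

```text
8.4333 [0.52961293 0.15064767 0.25757322] [-89.79341613  -0.16672629 -35.04957206] [15.9 10.2  7.8 87.3  0.  50.9] [ 0.1 -0.2 -0.3] [ 0.02  0.01 -0.01] 0.05985924850873289
tool cm [ -7.27375718  -0.37061307 -29.61131274]
```

{"op": "jog_arm", "data": {
  "grip": [70,70,70,70,70,70,70,70,70,70],
  "offset": [
    [-0.8,0,-3],
    [-0.8,0,-3],
    [-0.8,0,-3],
    [-0.8,0,-3],
    [-0.8,0,-3],
    [-0.8,0,-3],
    [-0.8,0,-3],
    [-0.8,0,-3],
    [0,0,0],
    [0,0,0]
  ],
  "twist": [0,0,0,0,0,0,0,0,0,0]
}}

```text
t: 9.27
position: [0.3374, -0.01, 0.2542]
tcp_rot: [-90.0, -0.0, -35.2]
wrist_force: [0.2, 0.2, -0.0]
opening: 0.0597
```

```bash
python3 view.py s9
python3 - <<'E'
from cell import capture
import cv2,pickle
c=capture("top");pickle.dump(c,open("top9.pkl","wb"));cv2.imwrite("pics/top9.png",cv2.resize(c["image"][110:310,170:470,::-1],None,fx=2.6,fy=2.6,interpolation=cv2.INTER_CUBIC))
E
```

```text
[ 0.33737023 -0.00999258  0.25417643] 0.059665246878786486 [ 0.2  0.2 -0. ]
```

View pics/s9.png

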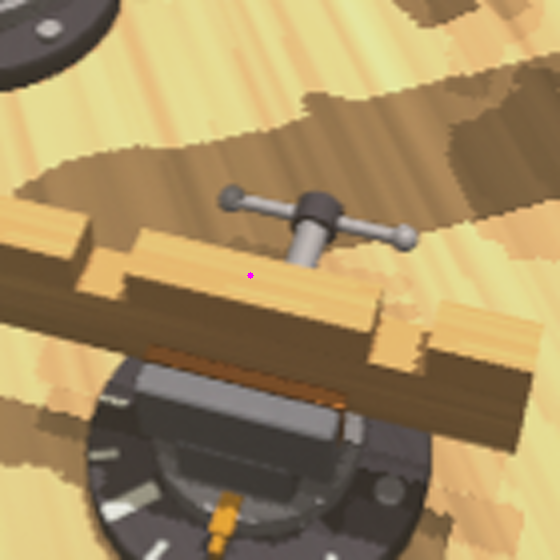

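View pics/top9.png

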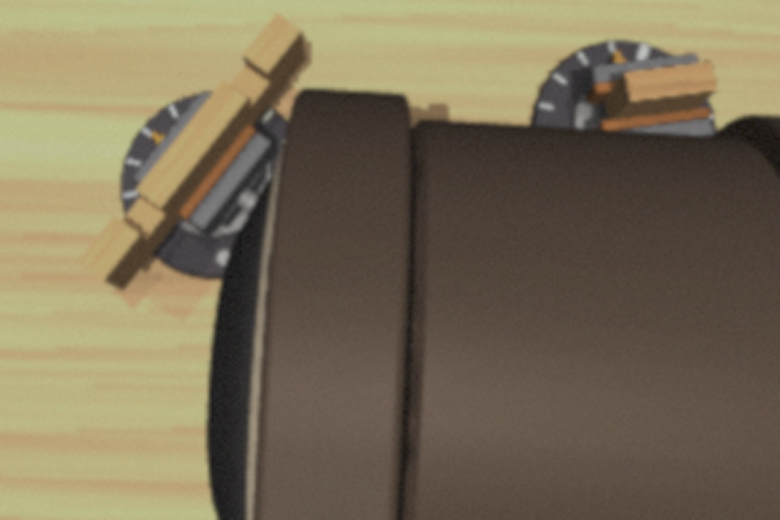

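Run:
```python
import pickle,numpy as np
from h import *
c=pickle.load(open("top9.pkl","rb"));c0=pickle.load(open("top0.pkl","rb"))
T=lambda u,v,z:ray(c,(170+(u+.5)/2.6-.5,110+(v+.5)/2.6-.5),z)
r=(T(280,14,.152)+T(303,34,.152))/2;l=(T(82,257,.152)+T(107,283,.152))/2
print(l,r,np.linalg.norm(l-r),np.degrees(np.arctan2(*(l-r)[[1,0]]))-99.9)
for n,k in(("a",c0),("b",c)): pass
d=cv2.absdiff(c["image"][115:158,370:450],c0["image"][115:158,370:450]);print(d.mean(),d.max())
m=[cv2.resize(k["image"][115:215,365:455,::-1],None,fx=4,fy=4) for k in(c0,c)];cv2.imwrite("pics/off.png",np.hstack(m))
```

```text
[0.42984027 0.21660838 0.152     ] [0.62331544 0.07977547 0.152     ] 0.2369723342833774 44.830614380861675
28.7718992248062 48
```

View pics/off.png

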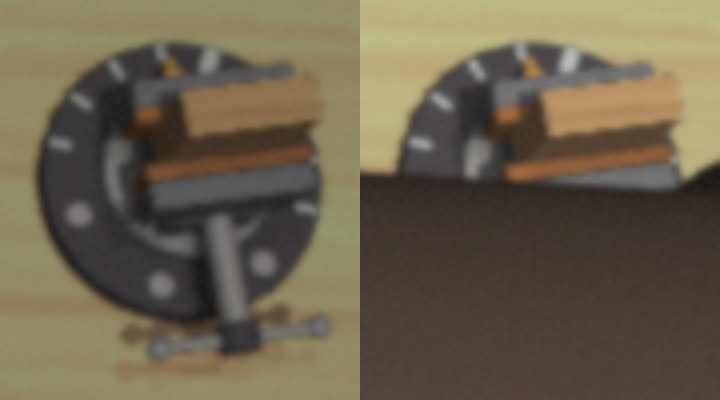

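The side crop shows the pointer at (222,525), past the long mark at (130,500) and the first short mark at (157,550), so it is at the second. The rail measures +44.8° from where it started. The offcut vise looks the same before and after, with its pointer on the same mark.

```bash
python3 -c "
from cell import sign_off
print(sign_off())"
```

```text
the job is handed in; nothing more can be done
None
```

The vise holding the long notched rail is turned anticlockwise from the zero mark to its 45° click. I let go, drew the arm back clear of everything, and handed the job in at about 9.4 s of the 32 s.

- **Turn:** I gripped the plain middle of the rail on its swivel axis. The tool turned 45.0°, and in the last top picture the rail has turned 44.8° from its starting angle. In the side view the pointer sits past the long mark and the first short mark, so at the second. It did not move noticeably after release.
- **Forces:** the readings I took stayed below about 10 N at the wrist.
- **Other vises:** the offcut vise's pointer is on the same mark before and after. The arm hid the lower part of that vise in the last picture. The arm never touched the red look-alike.
- **Disagreement:** in the side view the fingertips appeared about 5 pixels (roughly 1 cm) off from where the reported tool position put them, even after allowing for the pads standing back when open. I didn't find the cause. The pads still closed on the plain section, and the turn ran with low forces.

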